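Stand the shop sign panel on its easel

ROBOT

A 7-joint arm with a two-finger parallel gripper is mounted at the origin on a cart in front of the work surface, level with it; the furniture and walls round the work are solid. World frame = base frame: x ahead of the robot, y to its left, z up, the work surface at z = 0. Lengths are in m, angles in rad, forces in N, time in s.
With the tool pointing down it reaches from about 0.35 to 0.775 m from the base axis. Payload 3.1 kg.
Tool frame: the origin (TCP) lies midway between the tips of the shut fingers; the grasp point (between the pads) lies 19 mm behind it; z points along the fingers, y is the line along which they close (so a half turn about z gives the same grasp; the last joint's range is limited). The gripper opens to 85 mm and grips with 20 to 120 N. Pads are 22 mm wide; open, the fingers measure 114 mm over their backs; the gripper's body (76 mm by 85 mm) begins 54 mm behind the grasp point. The pads swing forward as they close: fully open they stand 13 mm farther back than shut.
Start: joints at [1.284, 0.311, 0.014, 1.512, -0.004, 1.319, -0.027], TCP at [0.133, -0.534, 0.231] pointing down, gripper open.
Joint ranges: [-2.7, 2.7], [-0.3, 1.91], [-1.27, 1.3], [0.12, 2.57], [-1.44, 4.58], [0.2, 2.03], [-3.05, 3.05]. Speed limits (rad/s): [2.79, 2.79, 3.14, 3.14, 3.14, 3.14, 3.14].

INTERFACE

Orientations are given as a 3x3 rotation matrix whose columns are the frame's x, y, z axes.
In Python, from workcell import * gives the robot as it stands.
- The arm moves only by the tool send_rows, never from a script. Its argument "increments" is a list that holds one entry, the list of rows, each a list of 5 numbers: the closure in counts, from 0 (fully open) to 255 (shut), then the shift along the tool's x, y, z in units of 30 mm (1.0 is 30 mm), then the turn about the tool's z in units of 5 degrees (1.0 is 5 degrees). In form: [[[grip, tx, ty, tz, twist], ...]]. A call has 1 to 10 rows; each row shifts and turns the commanded pose from where the row before left it, along the tool's axes as they then stand; what a row does not reach is not made up. A row lasts 1/12 s, in which the tool goes at most 41.7 mm and 7.16 degrees, less where a joint would pass 70% of its speed; a pose out of reach is approached as far as the arm can. A call is refused whole if a number of a shift passes 1 or a number of a turn 1, either way. A call with a gripper value outside its range is refused whole. The fingers move at their own pace and stop on an object; "newtons" is the grip in N (left out, the last holds). Time passes only in rows, so rows that do not move let the fingers close. It gives the time, the measured TCP pose, the force, the opening and the grip force at its end, in the units of the state.
- sense(): the state, without advancing time (a new reading comes with each control period).
- snapshot(name): name is "scene" or "top" or "wrist"; returns a dict with "image" (480x640x3 uint8, red, green, blue), "K" (3x3 intrinsics, pixels), "T" (4x4, takes a point from camera to world coordinates); the wrist camera has in their place "tool_from_camera" (4x4, takes a point from camera to tool coordinates, whose origin is the TCP and whose axes are the flange's). Camera axes: x right, y down, z forward; pixel columns grow to the right and rows downward; lengths in m; the calibration is good to about 2 mm. A picture is of the moment at which its call begins: read the wrist's pose just before it. There is no depth.
- hand_in(): hands the job in; it is judged then, once.
Trained networks look in the newest picture that a camera, given by its name, has taken for a name from the list of things; names that differ only in an ending like _2 or _b are one class to them, and where a whole thing is asked for, a point or a joint stands for the part that bears it (a point fixed in the world has none). Each returns a list of dicts, best first, with "score" (0 to 1); they miss things now and then, are a little off and sometimes report something else, mostly with a low value. They report only what shows in the picture. A call takes as long as a camera call.
- silhouettes(camera, query): "pixels" (480x640 bool, what is visible of it) and "extent" ([left, top, right, bottom] in pixels, round what is visible of it).
- spot_point(camera, query): "position" ([column, row] in pixels: a listed point, or the origin of a listed thing).
The state is a dict: "t": time; "joint_pos": joint angles; "dq": joint speeds; "effort": joint torques, N m; "position": TCP position; "tcp_rot": TCP orientation; "ft_force": force on the tool from outside, world axes, zero at the start; "ft_torque": the same for the moment, N m; "finger_gap": finger opening in m; "finger_force": force on a finger pad.
Only numpy, scipy, OpenCV 4.12 (cv2) and the standard library are available. Lean on these libraries where they do the work, as an engineer would, in place of code of your own. Each camera call takes 0.05 s, during which the arm holds its last target. There are 200 camera calls.

TASK

Put the thin white sign panel on the display easel. It lies too flat to be grasped where it is, so first slide it flat along the wooden plinth until its left end sticks out clearly past the plinth's left end and can be gripped there; then stand the panel centred and straight on the easel's ledge with its picture outwards, lay it back flat against the backrest, and only then let go. Leave the wrapped cakes and the jar where they are.

Things in the scene. Friction and masses are not known exactly. Their poses are not given: they have to be found in the camera images.
- panel_center (a point): centre of the loose thin white sign panel (36 to 63 g), 60 mm wide (its x axis), 130 mm long (its y axis), 3 mm thick (z axis, out of its picture face: a brown ring and two thin lines). At the start it lies flat, picture up, on top of the plinth with its y axis roughly along the plinth's y axis. It can be dragged by pressing shut fingertips on it with a few newtons
- panel_left_end (a point): middle of the panel's left end edge (65 mm along +y of its own axes from its centre): the end that has to stick out past the plinth
- plinth: fixed low block of light wood, 130 mm deep (its x axis), 270 mm long (its y axis, to the robot's left), 60 mm high; origin at the centre of its underside, its flat top is 60 mm above, its left end 135 mm along +y
- easel: fixed small wooden easel; origin under its centre, front along its -x (towards the robot), y its width, z up. Base 115 x 70 mm. Backrest 44 mm wide (narrower than the panel), rising back from the front at 50 deg from level for 100 mm, from x -35, z 22 mm, where it meets the ledge. Ledge 62 mm wide, square to the backrest, 14 mm deep, ending in a lip 4 mm high
- easel_seat (a point): where the panel's centre lies when the panel is properly seated: 65 mm up the slope from the ledge, 1.5 mm off the backrest, on the easel's middle plane; axes are those of the easel
- bar: wrapped butter bar, 57x101x25 mm, lying across the right-hand part of the plinth; origin at the centre of its underside. To be left alone
- jar: honey jar, 64 mm across, 97 mm tall, behind the plinth; origin at the centre of its underside. To be left alone
- ring_a: wrapped ring cake, 90x94x25 mm, on the table left of the easel; origin at the centre of its underside. To be left alone
- ring_b: wrapped ring cake, 90x94x24 mm, on the table near its front edge, in front of the easel; origin at the centre of its underside. To be left alone
- ring_c: wrapped dark ring cake, 90x94x24 mm, behind the right part of the plinth; origin at the centre of its underside. To be left alone
- bar_b: wrapped butter bar, 57x101x25 mm, on the table right of the plinth near the front edge; origin at the centre of its underside. To be left alone

How it is judged:
On the way, in this order (a step that is already met when the one before it is completed fails the run):
1. the panel still lies flat on the plinth, its left end at least 25 mm past the plinth's left end (y of panel_left_end in the frame of plinth above 0.16 m and angle between panel_center's own z axis and vertical below 0.08 rad and z of panel_center in the frame of plinth between 0.058 and 0.066 m), for 0.2 s.
2. the panel is stood on the easel, within 20 mm of its seat and within 20 degrees of the backrest's slope, while the fingers still hold it (distance between panel_center and easel_seat below 0.02 m and angle between panel_center's own z axis and vertical between 0.52 and 1.22 rad and contact force between the fingers and panel above 0.5 N), for 0.1 s.
At the end, for the whole second after the job is handed in: The panel rests, released, on the easel's ledge and against its backrest, picture outwards: centre within 15 mm of the seat point, slope within about 7 degrees of the backrest's 50, long way up within 8.5 degrees; the panel is at rest (distance between panel_center and easel_seat below 0.015 m and angle between panel_center's own z axis and vertical between 0.75 and 1.02 rad and angle between the x axis of panel_center and the y axis of easel, either way round below 0.15 rad and linear speed of panel below 0.02 m/s); the robot touches nothing.
It fails at once if a bystander (the wrapped bars, the wrapped ring cakes, the jar) is moved more than 20 mm (distance of any of bar, bar_b, jar, ring_a, ring_b, ring_c from where it was at the start of the episode above 0.02 m).
It also fails if it takes over 61 s, if anything falls off the work surface, if the arm or the gripper's body presses on something with over 40 N, if the wrist force passes 120 N, or if a joint passes its speed limit or range.

## Working session

There is one attempt and no reset: what is moved stays moved. The work goes in short steps, Python scripts to look and compute and a tool call to move; the robot and the scene stay as the last step left them, time stands still between calls to the robot, and variables do not carry over. Pictures are saved under pics/ and viewed, at most 10 in all, crops included, and the job is handed in when it is done.

Besides the shell and the picture viewer there is one more tool, called after "Request:" in YAML: its name, and indented under it one key for each argument. send_rows: Moves the arm, as the interface text tells. Its arguments: {"type":"object","properties":{"increments":{"type":"array"},"newtons":{"type":"number"}},"required":["increments"]}

```bash
mkdir -p pics; ls; cat > h.py <<'E'
from workcell import *
import numpy as np, cv2
def snap(n,f=None):
    s=snapshot(n)
    if f: cv2.imwrite('pics/'+f,cv2.cvtColor(s['image'],cv2.COLOR_RGB2BGR))
    return s
def ray(s,px):
    T=np.array(s['T']); d=T[:3,:3]@np.linalg.inv(s['K'])@np.array([px[0],px[1],1.]); return T[:3,3],d
def atz(s,px,z):
    o,d=ray(s,px); return o+d*(z-o[2])/d[2]
def proj(s,P):
    T=np.array(s['T']); p=(np.atleast_2d(P)-T[:3,3])@T[:3,:3]; q=p@np.array(s['K']).T; return q[:,:2]/q[:,2:]
def tri(r):
    A=np.zeros((3,3));b=np.zeros(3)
    for o,d in r:
        d=d/np.linalg.norm(d);M=np.eye(3)-np.outer(d,d);A+=M;b+=M@o
    return np.linalg.solve(A,b)
E
python3 - <<'E'
from h import *
np.set_printoptions(precision=4,suppress=True)
st=sense();print(st['t'],st['position'],np.array(st['tcp_rot']),st['ft_force'])
S={n:snap(n,n+'0.png') for n in('scene','top')}
for n in S: print(n,np.array(S[n]['T'])[:3,3])
zs={'panel_center':.0615,'panel_left_end':.0615,'plinth':0,'easel':0,'easel_seat':.075,'bar':.06,'jar':0,'ring_a':0}
for q,z in zs.items():
    R=[]
    for n in S:
        for d in spot_point(n,q)[:3]:
            print(q,n,round(d['score'],2),np.round(d['position'],1),atz(S[n],d['position'],z))
E
```

```text
pics
0.0 [ 0.1332 -0.5329  0.2302] [[ 0.9702  0.2425 -0.0006]
 [ 0.2425 -0.9702  0.0023]
 [-0.0001 -0.0024 -1.    ]] [ 0.2852 -0.1817 -0.0501]
scene [0.0678 0.4024 0.8766]
top [ 0.3102 -0.0886  1.5   ]
panel_center scene 0.75 [367.3 230.1] [ 0.462  -0.1876  0.0615]
panel_center top 0.55 [365. 282.] [ 0.4536 -0.188   0.0615]
panel_left_end scene 0.84 [348.2 241.9] [ 0.4711 -0.1363  0.0615]
panel_left_end top 0.92 [344.1 273.4] [ 0.4765 -0.134   0.0615]
plinth scene 0.98 [373.1 243.7] [ 0.4576 -0.2097  0.    ]
plinth scene 0.3 [368.6 225.8] [ 0.4976 -0.2442  0.    ]
plinth top 0.62 [371.1 285.1] [ 0.4512 -0.2085  0.    ]
easel scene 0.66 [224.4 270.8] [0.6446 0.0582 0.    ]
easel scene 0.42 [372.8 246.2] [ 0.4537 -0.2037  0.    ]
easel top 0.84 [277.1 216.8] [0.6427 0.0474 0.    ]
easel top 0.68 [368.1 278.6] [ 0.4689 -0.2008  0.    ]
easel_seat scene 0.62 [221.6 249.8] [0.6386 0.0571 0.075 ]
easel_seat top 0.98 [270.1 206.4] [0.6543 0.0593 0.075 ]
bar scene 0.76 [403.1 200.4] [ 0.458  -0.3093  0.06  ]
bar scene 0.59 [443.  208.1] [ 0.3798 -0.3486  0.06  ]
bar top 0.75 [412.5 283.7] [ 0.4484 -0.3111  0.06  ]
bar top 0.72 [443.1 303.7] [ 0.3961 -0.388   0.06  ]
bar top 0.32 [366.7 279.5] [ 0.4602 -0.1926  0.06  ]
jar scene 0.68 [280.4 224.4] [ 0.6489 -0.1134  0.    ]
jar top 0.81 [330.3 213.2] [ 0.6514 -0.1001  0.    ]
ring_a scene 0.91 [302.2 348.1] [0.3997 0.0797 0.    ]
ring_a scene 0.91 [307.7 192.8] [ 0.6714 -0.2289  0.    ]
ring_a scene 0.68 [149.6 321. ] [0.6613 0.2366 0.    ]
ring_a top 0.82 [209.5 213. ] [0.6553 0.2357 0.    ]
ring_a top 0.7 [376.2 206.5] [ 0.6692 -0.2273  0.    ]
ring_a top 0.67 [265.1 303. ] [0.4048 0.0784 0.    ]
```

View pics/scene0.png

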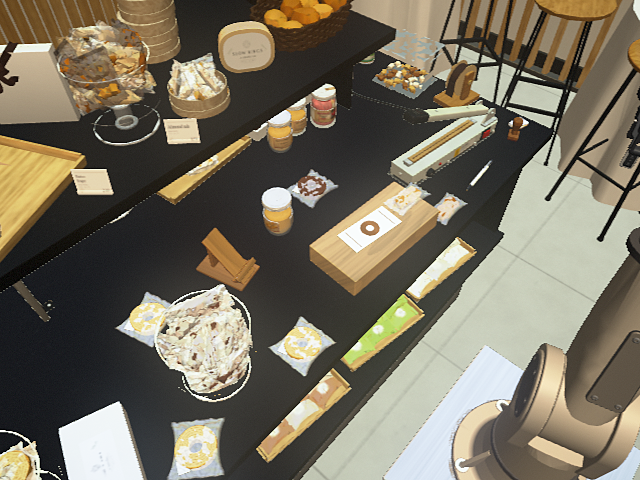

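View pics/top0.png

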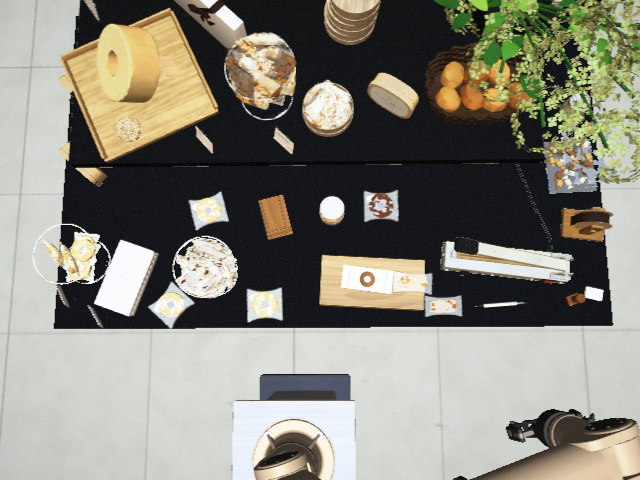

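The images show the plinth in the right half (top view px 320–425, 255–309) with the panel lying on it at (342–393, 265–292). The easel is at top view (275, 217), slightly yawed. An upper shelf lies behind, with its edge near row 165.

```bash
python3 - <<'E'
from h import *
np.set_printoptions(precision=4,suppress=True)
S={n:snap(n) for n in('scene','top')}
def rect(n,q,z,near):
    for d in silhouettes(n,q)[:4]:
        m=d['pixels'].astype(np.uint8)
        c=max(cv2.findContours(m,cv2.RETR_EXTERNAL,cv2.CHAIN_APPROX_NONE)[0],key=cv2.contourArea)[:,0]
        w=np.array([atz(S[n],p,z)[:2] for p in c],np.float32)
        r=cv2.minAreaRect(w*1000)
        if np.hypot(*(np.array(r[0])/1000-near))<.08: print(q,n,round(d['score'],2),d['extent'],np.round(r[0],1),np.round(r[1],1),round(r[2],1))
for n in S:
    rect(n,'panel_center',.063,(.46,-.19)); rect(n,'plinth',.06,(.46,-.21)); rect(n,'easel',.03,(.64,.055)); rect(n,'bar',.085,(.45,-.31));rect(n,'ring_b',.012,(.40,.08));rect(n,'jar',.09,(.65,-.1))
# shelf edge: planes from two lines
def plane(s,a,b):
    o,d1=ray(s,a);_,d2=ray(s,b);nn=np.cross(d1,d2);nn/=np.linalg.norm(nn);return nn,nn@o
n1,c1=plane(S['top'],(70,165.5),(520,162.5)); n2,c2=plane(S['scene'],(395,42),(0,281))
for y in(-.2,0.05,.2):
    A=np.array([[n1[0],n1[2]],[n2[0],n2[2]]]);print('shelf',y,np.linalg.solve(A,[c1-n1[1]*y,c2-n2[1]*y]))
for n in S:
    im=cv2.cvtColor(S[n]['image'],cv2.COLOR_RGB2BGR)
    x,y=(225,258) if n=='scene' else (276,217)
    e=cv2.resize(im[y-40:y+40,x-45:x+45],None,fx=4.4,fy=4.4,interpolation=cv2.INTER_CUBIC)
    x,y=(375,240) if n=='scene' else (373,282)
    p=cv2.resize(im[y-60:y+60,x-70:x+70],(e.shape[1],352))
    cv2.imwrite('pics/_%s.png'%n,e) 
cv2.imwrite('pics/c1.png',np.hstack([cv2.imread('pics/_scene.png'),cv2.imread('pics/_top.png')]))
E
```

```text
panel_center scene 0.96 [339.6, 205.6, 400.6, 252.8] [ 463. -193.] [132.7  64.2] 81.9
plinth scene 0.86 [307.1, 183.3, 437.4, 293.9] [ 446.2 -193.7] [293.8 151.4] 86.9
easel scene 0.7 [194.8, 229.2, 259.2, 294.1] [647.9  57.2] [ 98.4 168.4] 89.4
bar scene 0.78 [381.5, 181.5, 432.3, 214.8] [ 445. -297.] [98.4 55.1] 84.9
ring_b scene 0.85 [269.1, 316.0, 335.9, 377.4] [400.4  79.1] [90.2 93.5] 2.0
jar scene 0.61 [262.5, 185.4, 292.4, 235.2] [623.  -83.8] [ 63. 139.] 49.6
panel_center top 0.78 [341.0, 265.5, 394.6, 294.0] [ 461.6 -194.1] [130.3  60.1] 82.2
plinth top 0.91 [319.4, 254.4, 425.9, 311.8] [ 452.8 -207.2] [269.3 132.4] 86.6
easel top 0.62 [259.8, 195.3, 293.4, 242.6] [637.2  49.3] [116.9  70.7] 13.9
bar top 0.72 [393.8, 272.9, 435.0, 296.1] [ 449.2 -307.9] [98.8 54.2] 86.3
ring_b top 0.56 [245.5, 286.6, 287.2, 323.2] [400.3  77.5] [85.8 95.7] 1.5
jar top 0.83 [320.9, 195.0, 346.1, 226.6] [ 638.3 -102.6] [67.1 71.3] 45.0
shelf -0.2 [0.7207 0.2248]
shelf 0.05 [0.719  0.2338]
shelf 0.2 [0.7179 0.2392]
```

View pics/c1.png

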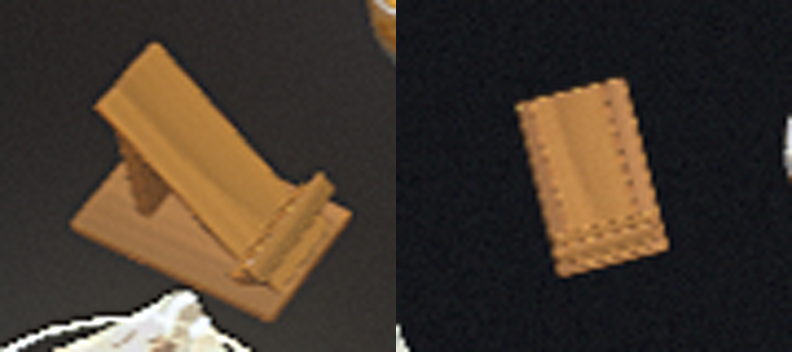

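The easel crop shows the base yawed about +14° (its back swings to +y), with the lip facing the robot. Next I'll fit the easel model and check the shelf clearance.

```bash
python3 - <<'E'
from h import *
from scipy.optimize import minimize
np.set_printoptions(precision=4,suppress=True)
S={n:snap(n) for n in('scene','top')}
M={n:silhouettes(n,'easel')[0]['pixels'] for n in S}
c,s=np.cos(np.radians(50)),np.sin(np.radians(50))
def box(x0,x1,w,z0,z1): return [[x,y,z] for x in(x0,x1) for y in(-w/2,w/2) for z in(z0,z1)]
O=np.array([-.035,0,.022]);u=np.array([c,0,s]);v=np.array([-s,0,c])
def sb(a0,a1,w,b0,b1): return [O+a*u+b*v+np.array([0,y,0]) for a in(a0,a1) for b in(b0,b1) for y in(-w/2,w/2)]
parts=[box(-.0575,.0575,.07,0,.01),sb(0,.1,.044,-.006,0),sb(-.005,0,.062,-.006,.014),sb(0,.004,.062,.011,.014)]
def ren(n,p):
    R=np.array([[np.cos(p[2]),-np.sin(p[2]),0],[np.sin(p[2]),np.cos(p[2]),0],[0,0,1]])
    m=np.zeros((480*4,640*4),np.uint8)
    for q in parts:
        h=cv2.convexHull((proj(S[n],np.array(q)@R.T+[p[0],p[1],0])*4+1.5).astype(np.int32)); cv2.fillConvexPoly(m,h,1)
    return cv2.resize(m.astype(np.float32),(640,480),interpolation=cv2.INTER_AREA)
def cost(p,ns=('scene','top')): return sum(np.abs(ren(n,p)-M[n]).sum() for n in ns)
for ns in [('scene',),('top',),('scene','top')]:
    r=minimize(cost,[.642,.051,.24],args=(ns,),method='Nelder-Mead',options=dict(initial_simplex=[[.642,.051,.24],[.652,.051,.24],[.642,.061,.24],[.642,.051,.34]]))
    print(ns,r.x,r.fun)
im=cv2.cvtColor(S['scene']['image'],cv2.COLOR_RGB2BGR)
cv2.imwrite('pics/c2.png',cv2.convertScaleAbs(cv2.resize(im[60:280,100:400],(800,587),interpolation=cv2.INTER_CUBIC),alpha=2.5,beta=20))
E
```

```text
('scene',) [0.6427 0.0511 0.2496] 102.0
('top',) [0.6409 0.0519 0.2474] 62.0625
('scene', 'top') [0.6423 0.0514 0.2497] 175.25
```

View pics/c2.png

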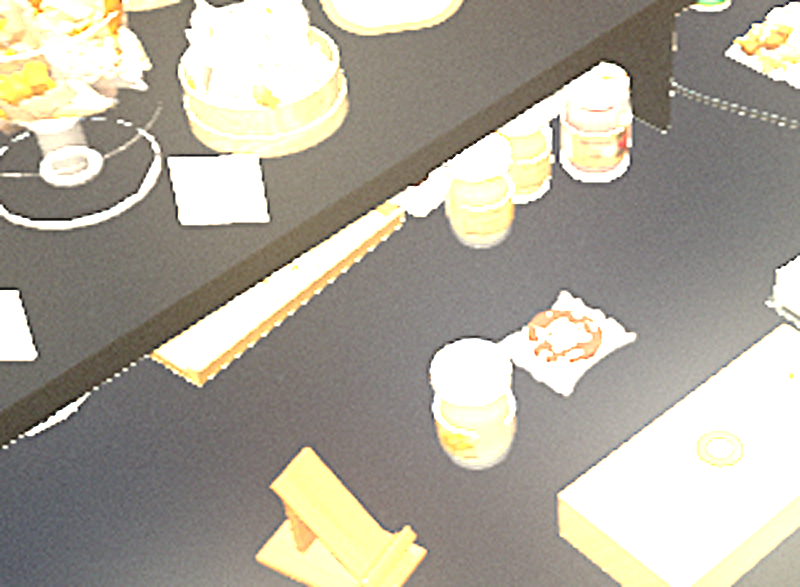

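Request:
send_rows:
  increments:
    - [[255,0.94,-0.57,0,0],[255,0.94,-0.57,0,0],[255,0.94,-0.57,0,0],[255,0.94,-0.57,0,0],[255,0.94,-0.57,0,0],[255,0.94,-0.57,0,0],[255,0.94,-0.57,0,0],[255,0.94,-0.57,0,0],[255,0.94,-0.57,0,0],[255,0.94,-0.57,0,0]]
  newtons: 30

```text
t: 2.63
position: [0.3664, -0.2981, 0.2316]
tcp_rot: [[0.97, 0.242, 0.0], [0.242, -0.97, -0.001], [0.0, 0.001, -1.0]]
ft_force: [0.0, -0.5, -0.6]
finger_gap: -0.0001
finger_force: 0.0
```

Request:
send_rows:
  increments:
    - [[255,0.95,-0.57,0,0],[255,0.95,-0.57,0,0],[255,0.95,-0.57,0,0],[255,0.95,-0.57,0,0],[255,0,0,0.9,0],[255,0,0,0.9,0],[255,0,0,0.9,0],[255,0,0,0.9,0],[255,0,0,0,0],[255,0,0,0,0]]

```text
t: 3.47
position: [0.4584, -0.205, 0.1224]
tcp_rot: [[0.97, 0.242, -0.003], [0.242, -0.97, 0.001], [-0.003, -0.002, -1.0]]
ft_force: [0.4, -0.4, 1.8]
finger_gap: -0.0004
finger_force: 0.0
```

Request:
send_rows:
  increments:
    - [[255,0,0,0.8,0],[255,0,0,0.6,0],[255,0,0,0.3,0],[255,0,0,0.15,0],[255,0,0,0,0],[255,0,0,0,0]]

```text
t: 3.97
position: [0.4606, -0.2058, 0.0692]
tcp_rot: [[0.97, 0.242, 0.002], [0.242, -0.97, -0.001], [0.002, 0.002, -1.0]]
ft_force: [-0.3, 0.8, 0.4]
finger_gap: -0.0005
finger_force: 0.0
```

Request:
send_rows:
  increments:
    - [[255,0,0,0.04,0],[255,0,0,0.04,0],[255,0,0,0,0],[255,0,0,0,0]]

```text
t: 4.3
position: [0.4597, -0.2055, 0.0657]
tcp_rot: [[0.97, 0.242, 0.001], [0.242, -0.97, -0.0], [0.0, 0.0, -1.0]]
ft_force: [0.5, -0.4, -0.5]
finger_gap: -0.0002
finger_force: 0.0
```

Request:
send_rows:
  increments:
    - [[255,0,0,0.05,0],[255,0,0,0.05,0],[255,0,0,0.03,0],[255,0,0,0,0],[255,0,0,0,0]]

```text
t: 4.72
position: [0.4598, -0.2055, 0.0631]
tcp_rot: [[0.97, 0.242, 0.0], [0.242, -0.97, -0.001], [0.0, 0.001, -1.0]]
ft_force: [-3.2, 0.9, 11.4]
finger_gap: 0.0001
finger_force: 5.3
```

Request:
send_rows:
  increments:
    - [[255,0.05,-0.16,-0.01,0],[255,0.1,-0.32,0,0],[255,0.1,-0.32,0,0],[255,0.1,-0.32,0,0],[255,0,0,0,0],[255,0,0,0,0]]

```text
t: 5.22
position: [0.4631, -0.1693, 0.0631]
tcp_rot: [[0.97, 0.244, 0.003], [0.244, -0.97, -0.0], [0.003, 0.001, -1.0]]
ft_force: [-0.8, 1.0, 6.9]
finger_gap: -0.0003
finger_force: 3.5
```

```bash
cat > pan.py <<'E'
from h import *
np.set_printoptions(precision=4,suppress=True)
S={n:snap(n,n+'_cur.png') for n in('scene','top')}
for n in S:
    for q in('panel_left_end','panel_center'):
        for d in spot_point(n,q)[:1]: print(q,n,round(d['score'],2),atz(S[n],d['position'],.063))
    d=silhouettes(n,'panel_center')[0]
    c=max(cv2.findContours(d['pixels'].astype(np.uint8),cv2.RETR_EXTERNAL,cv2.CHAIN_APPROX_NONE)[0],key=cv2.contourArea)[:,0]
    r=cv2.minAreaRect(np.array([atz(S[n],p,.063)[:2]*1000 for p in c],np.float32)); print(n,r)
st=sense();print(st['t'],st['position'],st['ft_force'])
E
python3 pan.py
```

```text
panel_left_end scene 0.97 [ 0.4722 -0.0979  0.063 ]
panel_center scene 0.93 [ 0.4722 -0.1579  0.063 ]
scene ((465.4017333984375, -158.33351135253906), (131.46612548828125, 61.743404388427734), 81.21395111083984)
panel_left_end top 0.5 [ 0.4847 -0.1015  0.063 ]
top ((473.65789794921875, -112.883056640625), (36.51906204223633, 60.22776412963867), 89.47291564941406)
5.6167 [ 0.4631 -0.1692  0.0631] [-0.145   1.4062  7.595 ]
```

Request:
send_rows:
  increments:
    - [[255,0.05,-0.16,0,0],[255,0.1,-0.32,0,0],[255,0.1,-0.32,0,0],[255,0.1,-0.32,0,0],[255,0.1,-0.32,0,0],[255,0.1,-0.32,0,0],[255,0.1,-0.32,0,0],[255,0.1,-0.32,0,0],[255,0,0,0,0],[255,0,0,0,0]]

```text
t: 6.45
position: [0.4676, -0.0938, 0.0631]
tcp_rot: [[0.97, 0.244, 0.003], [0.244, -0.97, 0.0], [0.003, 0.001, -1.0]]
ft_force: [0.6, 1.0, 6.8]
finger_gap: 0.0001
finger_force: 3.5
```

```bash
python3 pan.py
```

```text
panel_left_end scene 0.77 [ 0.4877 -0.0248  0.063 ]
panel_center scene 0.87 [ 0.469  -0.0884  0.063 ]
scene ((470.3966979980469, -85.394775390625), (133.20677185058594, 62.21207046508789), 77.87462615966797)
panel_left_end top 0.58 [ 0.4785 -0.023   0.063 ]
top ((476.66229248046875, -26.95496368408203), (9.582033157348633, 45.204002380371094), 79.67339324951172)
6.85 [ 0.4675 -0.0937  0.0631] [-0.3889  0.368   7.2766]
```

Request:
send_rows:
  increments:
    - [[255,0,0,-0.1,0],[255,0,0,-0.3,0],[255,0,0,-0.9,-1],[255,0,0,-0.9,-1],[255,0,0,-0.9,-1],[255,0,0,-0.9,-1],[255,0,0,-0.5,-1],[0,0,0,0,-1],[0,0,0,0,-1],[0,0,0,0,-1]]

```text
t: 7.68
position: [0.4657, -0.0949, 0.1975]
tcp_rot: [[0.584, 0.812, 0.0], [0.812, -0.584, -0.0], [-0.0, 0.001, -1.0]]
ft_force: [0.1, -0.0, -0.9]
finger_gap: 0.0361
finger_force: 0.0
```

Request:
send_rows:
  increments:
    - [[0,0,0,0,-1],[0,0,0,0,-1],[0,0,0,0,-1],[0,0,0,0,-1],[0,0,0,0,-1],[0,0,0,0,0],[0,0,0,0,0]]

```text
t: 8.27
position: [0.4656, -0.0949, 0.1969]
tcp_rot: [[0.193, 0.981, -0.0], [0.981, -0.193, 0.0], [-0.0, -0.0, -1.0]]
ft_force: [0.4, 0.5, -0.4]
finger_gap: 0.0855
finger_force: 0.0
```

```bash
python3 pan.py; python3 - <<'E'
from h import *
st=sense(); s=snap('wrist','wrist1.png')
R=np.array(st['tcp_rot']);T=np.eye(4);T[:3,:3]=R;T[:3,3]=st['position'];s['T']=T@np.array(s['tool_from_camera']);print(np.round(R,3).tolist())
for q in('panel_left_end','panel_center','plinth'):
    for d in spot_point('wrist',q)[:2]: print(q,round(d['score'],2),np.round(d['position']),atz(s,d['position'],.063 if q!='plinth' else 0))
for q,z in(('panel_center',.063),('plinth',.06)):
  for d in silhouettes('wrist',q)[:1]:
    c=max(cv2.findContours(d['pixels'].astype(np.uint8),cv2.RETR_EXTERNAL,cv2.CHAIN_APPROX_NONE)[0],key=cv2.contourArea)[:,0]
    print(q,d['extent'],cv2.minAreaRect(np.array([atz(s,p,z)[:2]*1000 for p in c],np.float32)))
E
```

```text
panel_left_end scene 0.75 [ 0.4872 -0.0226  0.063 ]
panel_center scene 0.88 [ 0.4708 -0.0881  0.063 ]
scene ((469.19598388671875, -86.10232543945312), (131.92965698242188, 61.85683059692383), 79.53225708007812)
panel_left_end top 0.54 [ 0.4772 -0.0196  0.063 ]
top ((469.0450439453125, -22.94774627685547), (7.81989049911499, 34.02422332763672), 89.91144561767578)
8.6667 [ 0.4659 -0.0949  0.1968] [-0.5306 -0.9229 -0.4931]
[[0.191, 0.982, -0.0], [0.982, -0.191, -0.0], [-0.0, -0.0, -1.0]]
panel_left_end 0.56 [321. 132.] [ 0.48092869 -0.02483333  0.063     ]
panel_center 0.84 [323. 219.] [ 0.47037035 -0.08802263  0.063     ]
plinth 0.72 [332. 320.] [ 0.45714996 -0.20811921  0.        ]
panel_center [279.9, 127.7, 365.2, 296.1] ((469.19329833984375, -87.08370208740234), (130.25497436523438, 61.04429244995117), 79.0225601196289)
plinth [230.2, 182.2, 411.5, 436.4] ((455.345458984375, -184.6575927734375), (238.83621215820312, 130.1167755126953), 86.68759155273438)
```

View pics/wrist1.png

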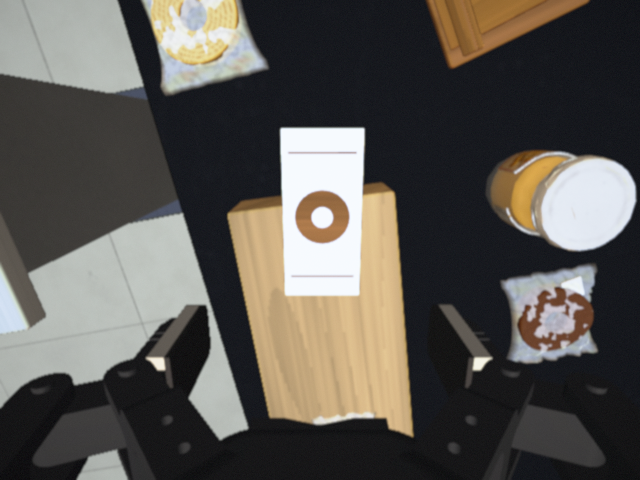

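```bash
python3 - <<'E'
from h import *
st=sense();print(np.round(st['joint_pos'],3))
print(np.round(np.array(snapshot('wrist')['tool_from_camera']),3))
E
```

```text
[ 0.614  0.222 -0.529  1.747  0.119  1.205 -0.139]
[[ 0.    -0.958 -0.288  0.073]
 [ 1.     0.     0.    -0.001]
 [-0.    -0.288  0.958 -0.143]
 [ 0.     0.     0.     1.   ]]
```

Request:
send_rows:
  increments:
    - [[0,0,0,0,-1],[0,0,0,0,-1],[0,0,0,0,-1],[0,0,0,0,-1],[0,0,0,0,-1],[0,0,0,0,-1],[0,0,0,0,-1],[0,0,0,0,-1],[0,0,0,0,-1],[0,0,0,0,-1]]

```text
t: 9.85
position: [0.4659, -0.095, 0.1968]
tcp_rot: [[-0.633, 0.774, -0.0], [0.774, 0.633, -0.0], [-0.0, -0.0, -1.0]]
ft_force: [-0.8, 0.5, 0.6]
finger_gap: 0.0855
finger_force: 0.0
```

```bash
python3 - <<'E'
from h import *
st=sense();print(np.round(st['joint_pos'],3),np.round(st['position'],3),np.degrees(np.arctan2(st['tcp_rot'][1][1],st['tcp_rot'][0][1])))
E
```

```text
[ 0.716  0.24  -0.655  1.744  0.155  1.21   0.705] [ 0.466 -0.095  0.197] 39.26468336011147
```

Request:
send_rows:
  increments:
    - [[0,0,0,0,-1],[0,0,0,0,-1],[0,0,0,0,-1],[0,0,0,0,-1],[0,0,0,0,-1],[0,0,0,0,-1],[0,0,0,0,-1],[0,0,0,0,-1],[0,0,0,0,-1],[0,0,0,0,-1]]

```text
t: 10.68
position: [0.4659, -0.095, 0.1968]
tcp_rot: [[-1.0, 0.013, 0.0], [0.013, 1.0, -0.0], [-0.0, -0.0, -1.0]]
ft_force: [0.3, -0.0, 0.3]
finger_gap: 0.0852
finger_force: 0.0
```

Request:
send_rows:
  increments:
    - [[0,0,0,0,-1],[0,0,0,0,-1],[0,0,0,0,-1],[0,0,0,0,-1],[0,0,0,0,-1],[0,0,0,0,-1],[0,0,0,0,-1],[0,0,0,0,-1],[0,0,0,0,-1],[0,0,0,0,-1]]

```text
t: 11.52
position: [0.4659, -0.095, 0.1968]
tcp_rot: [[-0.653, -0.758, 0.0], [-0.758, 0.653, -0.0], [0.0, -0.0, -1.0]]
ft_force: [-1.0, -0.3, 0.4]
finger_gap: 0.0857
finger_force: 0.0
```

Request:
send_rows:
  increments:
    - [[0,0,0,0,-1],[0,0,0,0,-1],[0,0,0,0,-1],[0,0,0,0,-1],[0,0,0,0,-1],[0,0,0,0,-1],[0,0,0,0,0],[0,0,0,0,0]]

```text
t: 12.18
position: [0.4659, -0.095, 0.1967]
tcp_rot: [[-0.193, -0.981, -0.0], [-0.981, 0.193, 0.0], [-0.0, 0.0, -1.0]]
ft_force: [1.0, -0.4, -0.1]
finger_gap: 0.0856
finger_force: 0.0
```

```bash
python3 - <<'E'
from h import *
st=sense();print(np.round(st['joint_pos'],3),np.round(st['position'],4),np.degrees(np.arctan2(st['tcp_rot'][1][1],st['tcp_rot'][0][1])))
c=np.array([.4695,-.0868]);a=np.radians(-11.);g=c+.037*np.array([-np.sin(a),np.cos(a)])
d=np.append(g,.041)-st['position'];print(g,np.array(st['tcp_rot']).T@d/.03)
E
```

```text
[ 1.022  0.354 -1.081  1.735  0.328  1.251  2.809] [ 0.4659 -0.095   0.1967] 168.88699796720897
[ 0.47655993 -0.05047979] [-1.52431621 -0.06460797  5.19113316]
```

Request:
send_rows:
  increments:
    - [[0,-0.76,-0.03,0,0],[0,-0.76,-0.03,0,0],[0,0,0,0.9,0],[0,0,0,0.9,0],[0,0,0,0.9,0],[0,0,0,0.9,0],[0,0,0,0.9,0],[0,0,0,0.9,0],[0,0,0,0,0],[0,0,0,0,0]]
  newtons: 20

```text
t: 13.02
position: [0.4753, -0.0504, 0.0341]
tcp_rot: [[-0.191, -0.982, -0.003], [-0.982, 0.191, 0.0], [0.0, 0.003, -1.0]]
ft_force: [-0.1, 0.4, 0.7]
finger_gap: 0.0854
finger_force: 0.0
```

```bash
python3 - <<'E'
from h import *
print(sense()['position'],sense()['ft_force']); s=snap('scene')
im=cv2.cvtColor(s['image'],cv2.COLOR_RGB2BGR); cv2.imwrite('pics/c3.png',cv2.resize(im[150:330,240:480],(800,600),interpolation=cv2.INTER_CUBIC))
E
```

```text
[ 0.47529641 -0.05037009  0.03411568] [-0.0803577   0.36988782  0.70360702]
```

View pics/c3.png

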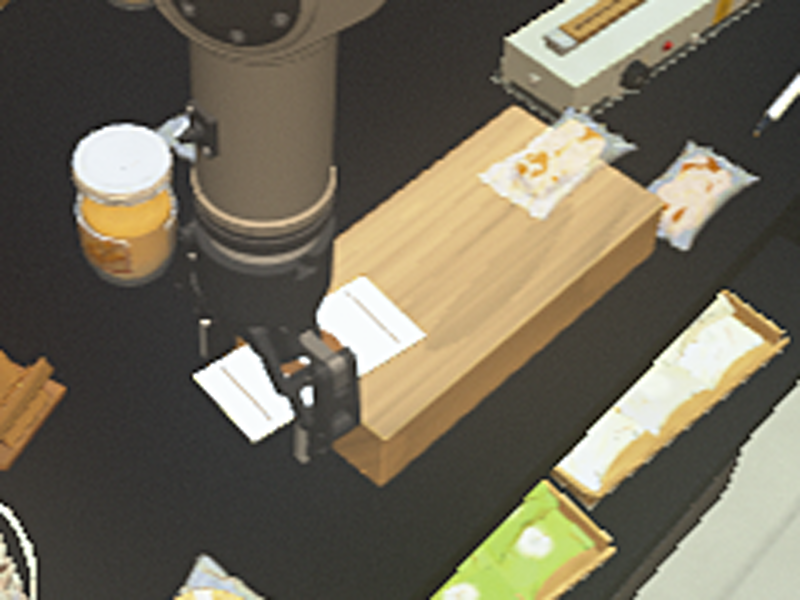

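The open fingers straddle the panel just past the plinth end, clear of the wood. I'll close them now.

Request:
send_rows:
  increments:
    - [[255,0,0,0,0],[255,0,0,0,0],[255,0,0,0,0],[255,0,0,0,0],[255,0,0,0,0],[255,0,0,0,0]]
  newtons: 20

```text
t: 13.57
position: [0.4779, -0.0505, 0.0361]
tcp_rot: [[-0.19, -0.982, 0.003], [-0.982, 0.19, -0.001], [-0.0, -0.003, -1.0]]
ft_force: [0.9, 0.8, 6.1]
finger_gap: 0.0595
finger_force: 21.8
```

Request:
send_rows:
  increments:
    - [[255,0,0,-0.3,0],[255,0,0,-0.6,0],[255,0,0,-0.9,0],[255,0,0,-0.9,0],[255,0,0,-0.9,0],[255,0,0,-0.9,0],[255,0,0,-0.9,0],[255,0,0,-0.5,0],[255,0,0,0,0],[255,0,0,0,0]]

```text
t: 14.4
position: [0.4762, -0.0505, 0.2122]
tcp_rot: [[-0.191, -0.982, 0.0], [-0.982, 0.191, -0.001], [0.001, -0.001, -1.0]]
ft_force: [-0.5, -0.2, -0.4]
finger_gap: 0.0592
finger_force: 21.9
```

```bash
python3 - <<'E'
from h import *
s=snap('scene')
im=cv2.cvtColor(s['image'],cv2.COLOR_RGB2BGR); cv2.imwrite('pics/c4.png',cv2.resize(im[120:330,220:500],(800,600),interpolation=cv2.INTER_CUBIC))
E
```

```text
(no output)
```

View pics/c4.png

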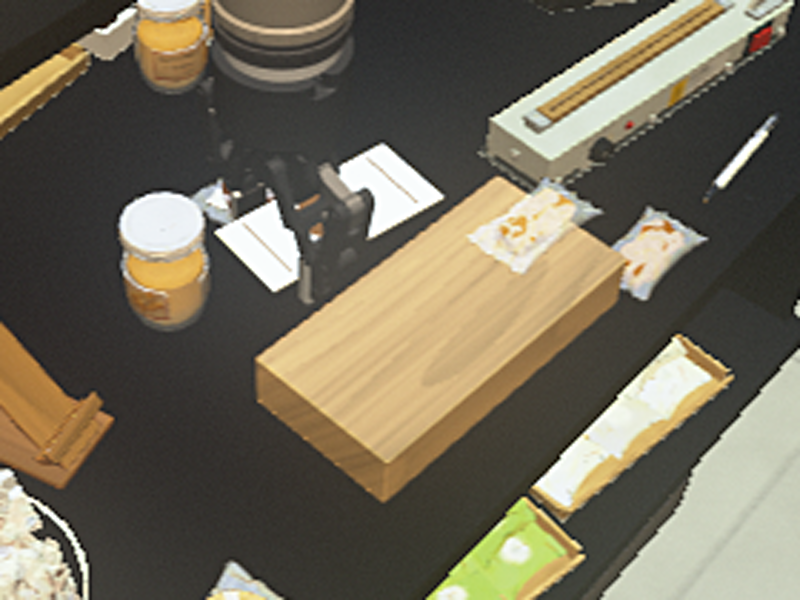

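The panel was lifted and stays level in the grip, so it must be tilted about the finger line. I'll press its far end against the plinth's left face and move the grip up along an arc, which swings that end down.

Request:
send_rows:
  increments:
    - [[255,-0.78,-0.03,0,0],[255,-0.78,-0.03,0,0],[255,-0.78,-0.03,0,0],[255,-0.78,-0.03,0,0],[255,0,0,0,-0.77],[255,0,0,0,-0.77],[255,0,0,0.8,0],[255,0,0,0.8,0],[255,0,0,0.8,0],[255,0,0,0,0]]

```text
t: 15.28
position: [0.4924, 0.0391, 0.1338]
tcp_rot: [[-0.056, -0.998, -0.013], [-0.998, 0.056, -0.001], [0.002, 0.013, -1.0]]
ft_force: [-0.8, -0.5, -1.5]
finger_gap: 0.0591
finger_force: 22.1
```

```bash
cat > fr.py <<'E'
from h import *
np.set_printoptions(precision=4,suppress=True)
st=sense();o=np.array([.4528,-.2072,0]);a=np.radians(-3.4)
R=np.array([[np.cos(a),-np.sin(a),0],[np.sin(a),np.cos(a),0],[0,0,1]])
print('plinth frame',R.T@(np.array(st['position'])-o),'yaw',np.degrees(np.arctan2(st['tcp_rot'][1][1],st['tcp_rot'][0][1])),np.round(st['joint_pos'],2),st['t'])
E
python3 fr.py; python3 - <<'E'
from h import *
st=sense(); s=snap('wrist','wrist2.png')
E
```

```text
plinth frame [0.025  0.2482 0.1338] yaw 176.7671718844126 [ 0.67  0.49 -1.05  1.77  0.46  1.17  2.56] 15.2833
```

View pics/wrist2.png

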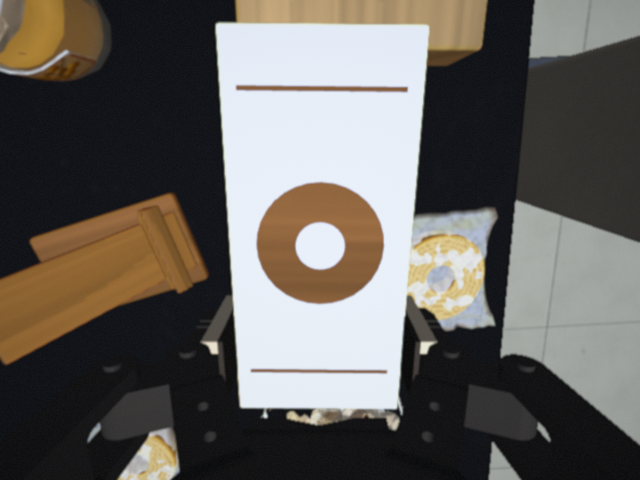

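The wrist view shows the panel held straight and level. Its far end is at row 24, with the plinth end just behind it.

```bash
python3 - <<'E'
from h import *
s=snapshot('wrist'); s['T']=np.array(s['tool_from_camera'])
for z in(-.027,-.024):
  for px in((218,24),(428,24),(240,408),(398,408),(320,242)): print(z,np.round(atz(s,px,z),4))
E
python3 fr.py
```

```text
-0.027 [ 0.1012 -0.0275 -0.027 ]
-0.027 [ 0.1012  0.031  -0.027 ]
-0.027 [-0.0277 -0.0291 -0.027 ]
-0.027 [-0.0276  0.0305 -0.027 ]
-0.027 [ 0.0378  0.001  -0.027 ]
-0.024 [ 0.1019 -0.0282 -0.024 ]
-0.024 [ 0.1019  0.0318 -0.024 ]
-0.024 [-0.0303 -0.0299 -0.024 ]
-0.024 [-0.0302  0.0313 -0.024 ]
-0.024 [ 0.0369  0.001  -0.024 ]
plinth frame [0.0285 0.2499 0.1384] yaw 176.76397577953213 [ 0.67  0.49 -1.06  1.76  0.46  1.17  2.56] 15.3833
```

Request:
send_rows:
  increments:
    - [[255,0,0,0.8,0],[255,0,0,0.8,0],[255,0,0,0.8,0],[255,0,0,0.8,0],[255,0,0,0.6,0],[255,0,0,0.26,0],[255,0.15,0,0,0],[255,0.15,0,0,0],[255,0.05,0,0,0],[255,0,0,0,0]]

```text
t: 16.22
position: [0.4985, 0.0294, 0.0194]
tcp_rot: [[-0.059, -0.998, 0.003], [-0.998, 0.059, -0.001], [0.0, -0.003, -1.0]]
ft_force: [-0.7, -0.4, -0.7]
finger_gap: 0.0592
finger_force: 22.1
```

Request:
send_rows:
  increments:
    - [[255,0.05,0,0,0],[255,0.05,0,0,0],[255,0,0,0,0],[255,0,0,0,0]]

```text
t: 16.55
position: [0.497, 0.0272, 0.0182]
tcp_rot: [[-0.057, -0.998, 0.0], [-0.998, 0.057, -0.0], [0.0, -0.0, -1.0]]
ft_force: [-0.8, -0.0, -0.8]
finger_gap: 0.0593
finger_force: 22.1
```

```bash
python3 fr.py
```

```text
plinth frame [0.0303 0.2366 0.0182] yaw 176.7160875307134 [ 0.59  0.63 -0.92  1.89  0.63  0.94  2.46] 16.55
```

Request:
send_rows:
  increments:
    - [[255,0.04,0,0,0],[255,0.04,0,0,0],[255,0,0,0,0],[255,0,0,0,0]]

```text
t: 16.88
position: [0.4968, 0.0266, 0.0181]
tcp_rot: [[-0.056, -0.998, 0.0], [-0.998, 0.056, 0.002], [-0.002, -0.0, -1.0]]
ft_force: [0.3, 3.9, -0.9]
finger_gap: 0.0591
finger_force: 22.1
```

Request:
send_rows:
  increments:
    - [[255,0.04,0,0,0],[255,0.04,0,0,0],[255,0.01,0,-0.15,0],[255,0.01,0,-0.15,0],[255,0.02,0,-0.15,0],[255,0.02,0,-0.15,0],[255,0,0,0,0]]

```text
t: 17.47
position: [0.4964, 0.0235, 0.0367]
tcp_rot: [[-0.056, -0.998, 0.0], [-0.998, 0.056, 0.004], [-0.004, -0.0, -1.0]]
ft_force: [-0.1, 5.6, -0.9]
finger_gap: 0.0593
finger_force: 22.2
```

```bash
cat > tilt.py <<'E'
from h import *
from scipy.optimize import least_squares
np.set_printoptions(precision=4,suppress=True)
s=snap('wrist','w_cur.png'); s['T']=np.array(s['tool_from_camera'])
d=silhouettes('wrist','panel_center')[0]; m=d['pixels'].astype(np.uint8)
# visible white side edges/far edge: use far edge row and its width, ring centre spot
c=max(cv2.findContours(m,cv2.RETR_EXTERNAL,cv2.CHAIN_APPROX_NONE)[0],key=cv2.contourArea)[:,0]
cen=spot_point('wrist','panel_center')[0]
y0=c[:,1].min(); 
row=lambda r:np.where(m[r])[0][[0,-1]]
r1=y0+4; far=[*row(r1)]
print(d['score'],d['extent'],cen['position'],'far row',y0,far)
# unknown: tilt th, pivot (x0,z0), y0: far corners and centre
def P(p,l,w): th,z0,yy,l0=p; return [ (l+0)*np.cos(th)+l0, yy+w, z0+(l)*np.sin(th)]
def f(p):
    q=proj(s,[P(p,.1017,-.03),P(p,.1017,.03),P(p,.037,0)])
    return np.r_[q[0]-[far[0],y0],q[1]-[far[1],y0],q[2]-cen['position'],(p[3])/.0005,(p[1]+.0265)/.0005]
r=least_squares(f,[.1,-.0265,0,0]);print('tilt deg',np.degrees(r.x[0]),r.x[1:],np.round(r.fun,1))
st=sense();print(st['t'],st['position'],st['ft_force'])
E
python3 tilt.py
```

```text
0.62 [229.2, 49.0, 412.7, 419.4] [317.3, 242.9] far row 49 [np.int64(230), np.int64(411)]
tilt deg 11.472220294417298 [-0.0267  0.0008 -0.0008] [-0.6 -0.3 -1.4 -0.2  2.1 -0.7 -1.7 -0.4]
17.6167 [0.4963 0.0236 0.0362] [-0.279   6.3014 -0.6634]
```

Tilting works, and it's about 11° so far. I'll continue the arc.

Request:
send_rows:
  increments:
    - [[255,0.065,0,-0.29,0],[255,0.09,0,-0.28,0],[255,0.11,0,-0.27,0],[255,0.135,0,-0.26,0],[255,0.16,0,-0.25,0],[255,0.18,0,-0.23,0],[255,0,0,0,0]]

```text
t: 18.2
position: [0.4956, -0.0031, 0.0846]
tcp_rot: [[-0.06, -0.998, 0.001], [-0.998, 0.06, -0.001], [0.001, -0.001, -1.0]]
ft_force: [-0.7, 3.7, 1.2]
finger_gap: 0.0592
finger_force: 25.6
```

```bash
python3 tilt.py
```

```text
0.95 [231.5, 130.9, 408.4, 428.3] [318.9, 263.5] far row 133 [np.int64(257), np.int64(382)]
tilt deg 43.318678920407535 [-0.0278  0.0008 -0.0029] [-0.4  0.8 -0.1  0.8  0.4 -6.4 -5.7 -2.6]
18.35 [ 0.4956 -0.0025  0.0835] [0.185  1.4124 0.5364]
```

Request:
send_rows:
  increments:
    - [[255,0.21,0,-0.21,0],[255,0.23,0,-0.2,0],[255,0.24,0,-0.18,0],[255,0.13,0,-0.09,0],[255,0,0,0,0]]

```text
t: 18.77
position: [0.4938, -0.0273, 0.1043]
tcp_rot: [[-0.06, -0.998, -0.0], [-0.998, 0.06, -0.001], [0.001, 0.0, -1.0]]
ft_force: [-1.1, 2.7, -0.8]
finger_gap: 0.0591
finger_force: 28.3
```

```bash
python3 tilt.py; python3 fr.py
```

```text
0.96 [229.9, 185.5, 410.1, 429.7] [318.8, 277.1] far row 183 [np.int64(263), np.int64(375)]
tilt deg 62.80240682721315 [-0.0278  0.0007 -0.0021] [ 1.7  0.8 -1.9  0.8  0.2 -5.3 -4.2 -2.5]
18.9167 [ 0.4938 -0.0267  0.1038] [ 0.5281  1.6684 -0.3303]
plinth frame [0.0302 0.1826 0.1038] yaw 176.70488230290948 [ 0.79  0.52 -1.03  1.82  0.5   1.1   2.66] 18.9167
```

Request:
send_rows:
  increments:
    - [[255,-0.3,0,-0.2,0],[255,0,0,-0.8,1],[255,0,0,-0.8,1],[255,0,0,-0.8,1],[255,0,0,-0.6,1],[255,0,0,0,1],[255,0,0,0,1],[255,0,0,0,1],[255,0,0,0,1],[255,0,0,0,1]]

```text
t: 19.75
position: [0.4946, -0.017, 0.2003]
tcp_rot: [[-0.749, -0.663, 0.001], [-0.663, 0.749, -0.002], [0.001, -0.002, -1.0]]
ft_force: [0.3, 0.1, -0.2]
finger_gap: 0.0595
finger_force: 28.1
```

Request:
send_rows:
  increments:
    - [[255,0,0,0,1],[255,0,0,0,1],[255,0,0,0,1],[255,0,0,0,1],[255,0,0,0,1],[255,0,0,0,0.5],[255,0,0,0,0],[255,0,0,0,0]]

```text
t: 20.42
position: [0.4946, -0.0167, 0.2001]
tcp_rot: [[-0.969, -0.248, 0.001], [-0.248, 0.969, -0.001], [-0.0, -0.001, -1.0]]
ft_force: [-1.4, 0.8, -0.4]
finger_gap: 0.0594
finger_force: 28.1
```

```bash
python3 tilt.py; cat > ea.py <<'E'
from h import *
np.set_printoptions(precision=4,suppress=True)
st=sense();o=np.array([.6423,.0514,0]);a=.2497
R=np.array([[np.cos(a),-np.sin(a),0],[np.sin(a),np.cos(a),0],[0,0,1]])
Q=np.array(st['tcp_rot']);p=np.array(st['position']);e=R.T@(p-o)
print('easel frame',e,'yaw',np.degrees(np.arctan2(Q[1,1],Q[0,1])),'want',90+np.degrees(a),'q',np.round(st['joint_pos'],2),st['t'])
import sys
if len(sys.argv)>1:
    t=R@np.array([float(v) for v in sys.argv[1:4]])+o; print('units',Q.T@(t-p)/.03)
E
python3 ea.py .014 0 .15
```

```text
0.71 [227.4, 177.2, 409.6, 431.9] [316.2, 277.7] far row 178 [np.int64(263), np.int64(374)]
tilt deg 60.43723807878246 [-0.0278 -0.0002 -0.0024] [-0.2  1.1 -1.3  1.1  1.2 -6.3 -4.9 -2.6]
20.5667 [ 0.4944 -0.0167  0.1999] [-0.1002  0.2523 -1.0014]
easel frame [-0.1601 -0.0295  0.1999] yaw 104.29475188416144 want 104.30675614441665 q [ 0.66  0.32 -0.82  1.69  0.25  1.24  1.6 ] 20.5667
units [-5.8034  0.9853  1.6629]
```

Request:
send_rows:
  increments:
    - [[255,-0.95,0.16,0,0],[255,-0.95,0.16,0,0],[255,-0.95,0.16,0,0],[255,-0.95,0.17,0,0],[255,-0.95,0.17,0,0],[255,-0.95,0.17,0,0],[255,0,0,0.8,0],[255,0,0,0.7,0],[255,0,0,0,0],[255,0,0,0,0]]

```text
t: 21.4
position: [0.6519, 0.0533, 0.1532]
tcp_rot: [[-0.969, -0.246, -0.004], [-0.246, 0.969, -0.001], [0.004, 0.0, -1.0]]
ft_force: [0.3, -0.0, 0.6]
finger_gap: 0.0595
finger_force: 28.1
```

```bash
python3 ea.py .012 0 .10; python3 - <<'E'
from h import *
st=sense(); s=snap('wrist'); s2=snap('scene')
T=np.eye(4);T[:3,:3]=np.array(st['tcp_rot']);T[:3,3]=st['position'];s['T']=T@np.array(s['tool_from_camera'])
a=.2497;R=np.array([[np.cos(a),-np.sin(a),0],[np.sin(a),np.cos(a),0],[0,0,1]])
im=[cv2.cvtColor(x['image'],cv2.COLOR_RGB2BGR) for x in(s,s2)]
L=[]
for sv,b in((0,0),(0,14),(4,14)):
  for y in(-31,31): L.append(np.array([.6423,.0514,0])+R@np.array([-.035+.001*(sv*.643-b*.766),y*.001,.022+.001*(sv*.766+b*.643)]))
for k,x in enumerate((s,s2)):
  for q in proj(x,np.array(L)): cv2.circle(im[k],tuple(int(v) for v in np.round(q)),1,(0,0,255),-1)
A=cv2.resize(im[0],(480,360)); B=cv2.resize(im[1][190:310,170:280],(320,349))
B=cv2.copyMakeBorder(B,0,11,0,0,cv2.BORDER_CONSTANT);cv2.imwrite('pics/c5.png',np.hstack([A,B]))
E
```

```text
easel frame [ 0.0098 -0.0005  0.1532] yaw 104.23754906989603 want 104.30675614441665 q [ 0.31  0.68 -0.73  1.29  0.45  1.34  1.41] 21.4
units [-0.081   0.0165  1.7729]
```

View pics/c5.png

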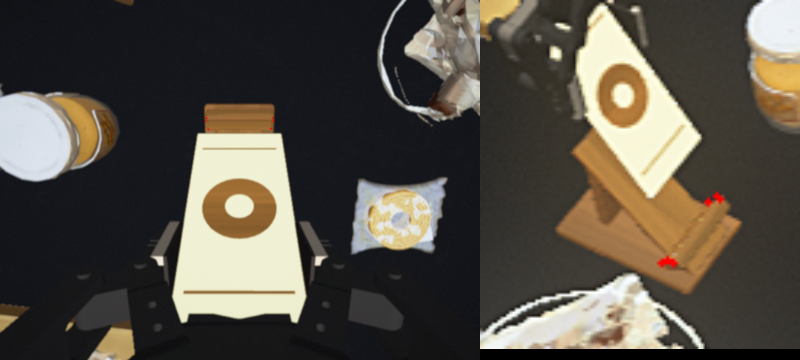

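Request:
send_rows:
  increments:
    - [[255,-0.05,0.02,0.6,0],[255,0,0,0.6,0],[255,0,0,0.5,0],[255,0,0,0.2,0],[255,0,0,0,0],[255,0,0,0,0]]

```text
t: 22.0
position: [0.6549, 0.055, 0.0993]
tcp_rot: [[-0.969, -0.245, 0.002], [-0.245, 0.969, 0.0], [-0.002, -0.0, -1.0]]
ft_force: [0.4, 0.1, -0.7]
finger_gap: 0.0592
finger_force: 28.1
```

Request:
send_rows:
  increments:
    - [[255,0,0,0.07,0],[255,0,0,0.07,0],[255,0,0,0,0],[255,0,0,0,0]]

```text
t: 22.33
position: [0.6544, 0.055, 0.094]
tcp_rot: [[-0.969, -0.246, 0.001], [-0.246, 0.969, -0.0], [-0.001, -0.0, -1.0]]
ft_force: [-0.7, 0.2, -0.7]
finger_gap: 0.0593
finger_force: 28.1
```

```bash
python3 ea.py
```

```text
easel frame [0.0126 0.0006 0.094 ] yaw 104.23300765961766 want 104.30675614441665 q [ 0.31  0.73 -0.71  1.36  0.48  1.22  1.38] 22.3333
```

Request:
send_rows:
  increments:
    - [[255,0,0,0.07,0],[255,0,0,0.07,0],[255,0,0,0,0],[255,0,0,0,0]]

```text
t: 22.67
position: [0.6539, 0.0549, 0.089]
tcp_rot: [[-0.969, -0.246, -0.001], [-0.246, 0.969, -0.0], [0.001, 0.0, -1.0]]
ft_force: [0.4, -0.4, -0.3]
finger_gap: 0.0593
finger_force: 28.1
```

Request:
send_rows:
  increments:
    - [[255,0,0,0.05,0],[255,0,0,0.04,0],[255,0,0,0,0],[255,0,0,0,0]]

```text
t: 23.0
position: [0.6541, 0.0549, 0.0865]
tcp_rot: [[-0.969, -0.246, -0.0], [-0.246, 0.969, -0.0], [0.0, -0.0, -1.0]]
ft_force: [1.0, 0.3, -0.2]
finger_gap: 0.0594
finger_force: 28.1
```

Request:
send_rows:
  increments:
    - [[255,0.03,0,0.05,0],[255,0.02,0,0.04,0],[255,0,0,0,0],[255,0,0,0,0]]

```text
t: 23.33
position: [0.6525, 0.0546, 0.0838]
tcp_rot: [[-0.969, -0.246, -0.0], [-0.246, 0.969, -0.0], [0.0, -0.0, -1.0]]
ft_force: [0.3, -0.0, -0.0]
finger_gap: 0.0595
finger_force: 28.1
```

```bash
python3 ea.py;python3 tilt.py
```

```text
easel frame [0.0107 0.0005 0.0838] yaw 104.23175180423189 want 104.30675614441665 q [ 0.31  0.74 -0.71  1.37  0.49  1.2   1.38] 23.3333
0.74 [229.9, 181.4, 409.7, 431.2] [575.2, 325.1] far row 179 [np.int64(263), np.int64(374)]
tilt deg 64.53116940138341 [-0.0394  0.0482 -0.0035] [  89.5   16.4   91.7   16.4 -137.1  -36.2   -7.1  -25.7]
23.4833 [0.6528 0.0546 0.084 ] [ 0.1125 -0.8886 -1.1416]
```

Request:
send_rows:
  increments:
    - [[255,0,0,0.05,0],[255,0,0,0.05,0],[255,0,0,0,0],[255,0,0,0,0]]

```text
t: 23.82
position: [0.6537, 0.0549, 0.0823]
tcp_rot: [[-0.969, -0.246, 0.002], [-0.246, 0.969, 0.0], [-0.003, -0.0, -1.0]]
ft_force: [1.8, 0.3, 4.8]
finger_gap: 0.0593
finger_force: 28.3
```

Request:
send_rows:
  increments:
    - [[255,-0.1,0,0.05,0],[255,-0.1,0,0.05,0],[255,0,0,0,0]]

```text
t: 24.07
position: [0.6592, 0.0564, 0.0785]
tcp_rot: [[-0.969, -0.246, 0.001], [-0.246, 0.969, 0.0], [-0.001, 0.0, -1.0]]
ft_force: [1.1, 0.2, 4.9]
finger_gap: 0.0592
finger_force: 27.6
```

Request:
send_rows:
  increments:
    - [[255,-0.1,0,0.06,0],[255,-0.1,0,0.06,0],[255,0,0,0,0]]

```text
t: 24.32
position: [0.6645, 0.0577, 0.0744]
tcp_rot: [[-0.969, -0.246, -0.0], [-0.246, 0.969, -0.0], [0.0, 0.0, -1.0]]
ft_force: [-0.3, -0.5, 4.6]
finger_gap: 0.0593
finger_force: 27.0
```

```bash
python3 ea.py;python3 tilt.py
```

```text
easel frame [0.023  0.0006 0.0744] yaw 104.24388317299722 want 104.30675614441665 q [ 0.29  0.77 -0.7   1.34  0.5   1.21  1.38] 24.3167
0.56 [230.0, 154.9, 407.0, 430.7] [316.9, 271.0] far row 156 [np.int64(260), np.int64(377)]
tilt deg 51.84222782058743 [-0.0278 -0.0001 -0.0027] [-0.4  1.  -0.7  1.   0.8 -6.6 -5.5 -2.7]
24.4667 [0.6644 0.0577 0.0743] [-1.0634  0.401   4.5743]
```

Request:
send_rows:
  increments:
    - [[255,-0.07,0,0.0,0],[255,-0.05,0,0.0,0],[255,0,0,0,0],[255,0,0,0,0]]

```text
t: 24.8
position: [0.6644, 0.0577, 0.0743]
tcp_rot: [[-0.969, -0.246, -0.008], [-0.246, 0.969, -0.002], [0.008, -0.001, -1.0]]
ft_force: [-8.4, -2.8, 9.5]
finger_gap: 0.0588
finger_force: 27.6
```

```bash
python3 ea.py;python3 tilt.py; python3 - <<'E'
from h import *
a=.2497;R=np.array([[np.cos(a),-np.sin(a),0],[np.sin(a),np.cos(a),0],[0,0,1]]);t=np.array([.6423,.0514,0])+R@np.array([.0056,0,.0728])
s=snap('scene');print([(round(d['score'],2),d['position']) for d in spot_point('scene','panel_center')],'seat',proj(s,t))
im=cv2.cvtColor(s['image'],cv2.COLOR_RGB2BGR); cv2.imwrite('pics/c6.png',cv2.resize(im[180:310,160:320],(738,600),interpolation=cv2.INTER_CUBIC))
E
```

```text
easel frame [0.023  0.0006 0.0743] yaw 104.25202595486341 want 104.30675614441665 q [ 0.28  0.77 -0.7   1.33  0.5   1.22  1.38] 24.8
0.95 [230.7, 158.4, 406.3, 429.8] [318.0, 269.9] far row 158 [np.int64(261), np.int64(377)]
tilt deg 52.86524887651492 [-0.0276  0.0002 -0.0023] [-0.2  0.9 -0.5  0.9  0.6 -5.7 -4.7 -2.3]
24.95 [0.6644 0.0577 0.0743] [-8.7025 -2.2446  9.5983]
[(0.72, [220.7, 243.2]), (0.29, [278.9, 226.2])] seat [[220.35135828 246.85369144]]
```

View pics/c6.png

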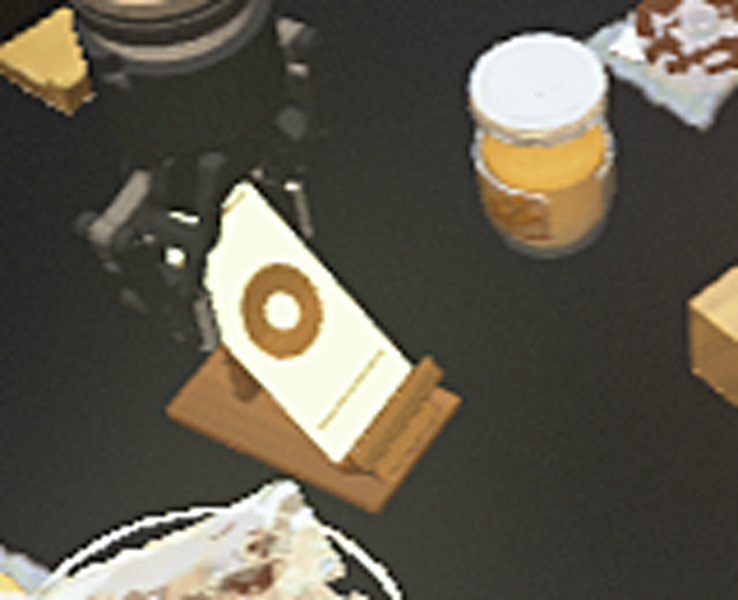

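The panel stands on the ledge and lies against the backrest. The ring centre is at about (221, 243), close to the predicted seat at (220, 247). I'll ease off the preload, open, and lift away.

Request:
send_rows:
  increments:
    - [[255,0.08,0,0,0],[255,0,0,0,0],[75,0,0,0,0],[65,0,0,0,0],[50,0,0,0,0],[30,0,0,0,0],[0,0,0,0,0],[0,0,0,0,0],[0,0,0,0,0],[0,0,0,0,0]]

```text
t: 25.88
position: [0.6655, 0.0579, 0.0744]
tcp_rot: [[-0.969, -0.246, 0.0], [-0.246, 0.969, 0.0], [-0.0, -0.0, -1.0]]
ft_force: [-1.0, 0.4, -0.5]
finger_gap: 0.0853
finger_force: 0.0
```

Request:
send_rows:
  increments:
    - [[0,0,0,-0.2,0],[0,0,0,-0.5,0],[0,0,0,-0.8,0],[0,0,0,-0.8,0],[0,0,0,-0.8,0],[0,0.5,0,-0.8,0],[0,0.9,0,0,0],[0,0.9,0,0,0],[0,0.9,0,0,0],[0,0.9,0,0,0]]

```text
t: 26.72
position: [0.5452, 0.0276, 0.192]
tcp_rot: [[-0.969, -0.246, 0.001], [-0.246, 0.969, -0.0], [-0.001, -0.001, -1.0]]
ft_force: [-0.8, 0.5, -0.7]
finger_gap: 0.0856
finger_force: 0.0
```

Request:
send_rows:
  increments:
    - [[0,0.9,0,0,0],[0,0.9,0,0,0],[0,0.9,0,0,0],[0,0,0,0,0],[0,0,0,0,0],[0,0,0,0,0]]

```text
t: 27.22
position: [0.4688, 0.0078, 0.1922]
tcp_rot: [[-0.969, -0.246, 0.003], [-0.246, 0.969, -0.0], [-0.002, -0.001, -1.0]]
ft_force: [-0.1, 0.1, -0.5]
finger_gap: 0.0855
finger_force: 0.0
```

```bash
python3 - <<'E'
from h import *
from scipy.optimize import least_squares
np.set_printoptions(precision=4,suppress=True)
a=.2497;R=np.array([[np.cos(a),-np.sin(a),0],[np.sin(a),np.cos(a),0],[0,0,1]]);o=np.array([.6423,.0514,0])
S={n:snap(n) for n in('scene','top')}
t=o+R@np.array([.0056,0,.0728]);rr=[]
for n in S:
    d=spot_point(n,'panel_center')[0];rr.append(ray(S[n],d['position']));print(n,d['score'],d['position'],'seat',proj(S[n],t))
    m=silhouettes(n,'panel_center')[0]['pixels'].astype(np.uint8)
    c=max(cv2.findContours(m,cv2.RETR_EXTERNAL,cv2.CHAIN_APPROX_NONE)[0],key=cv2.contourArea)
    print('rect',cv2.minAreaRect(c))
    c50,s50=np.cos(np.radians(50)),np.sin(np.radians(50))
    P=[t+R@np.array([c50*l,y,s50*l]) for l in(-.065,.065) for y in(-.03,.03)]
    print('expect',cv2.minAreaRect(proj(S[n],np.array(P)).astype(np.float32)))
print((tri(rr)-t)@R, sense()['position'])
im=cv2.cvtColor(S['scene']['image'],cv2.COLOR_RGB2BGR); cv2.imwrite('pics/c7.png',cv2.resize(im[180:310,160:320],(738,600),interpolation=cv2.INTER_CUBIC))
E
```

```text
scene 0.68 [221.4, 248.2] seat [[220.3514 246.8537]]Traceback (most recent call last):
  File "<stdin>", line 9, in <module>
IndexError: list index out of range
```

```bash
python3 - <<'E'
from h import *
np.set_printoptions(precision=4,suppress=True)
a=.2497;R=np.array([[np.cos(a),-np.sin(a),0],[np.sin(a),np.cos(a),0],[0,0,1]]);o=np.array([.6423,.0514,0])
t=o+R@np.array([.0056,0,.0728]);s=snap('scene');im=s['image']
m=np.zeros((480,640),np.uint8); w=(im.min(2)>170)&(im.max(2).astype(int)-im.min(2)<70); m[195:288,190:258]=w[195:288,190:258]
c=max(cv2.findContours(m,cv2.RETR_EXTERNAL,cv2.CHAIN_APPROX_NONE)[0],key=cv2.contourArea)
print('got',cv2.minAreaRect(c))
k,q=np.cos(np.radians(50)),np.sin(np.radians(50))
print('exp',cv2.minAreaRect(proj(s,np.array([t+R@np.array([k*l,y,q*l]) for l in(-.065,.065) for y in(-.03,.03)])).astype(np.float32)))
for n in('top',):
    x=snap(n); print([(d['score'],d['position']) for d in spot_point(n,'panel_center')[:2]],proj(x,t))
E
```

```text
got ((219.9004669189453, 246.59048461914062), (65.5855941772461, 27.31051254272461), 47.72631072998047)
exp ((220.24859619140625, 246.57411193847656), (65.83793640136719, 27.28140640258789), 47.310546875)
[(0.96, [272.5, 209.5])] [[272.6187 209.0027]]
```

The measured outline matches the expected seated pose to within a pixel, so I'll hand it in.

```bash
python3 -c "
from workcell import *
print(hand_in())"
```

```text
the job is handed in; nothing more can be done
None
```

The job is handed in: the panel stands on the easel's ledge against the backrest, picture outwards and released, its outline within about a pixel (1–2 mm) of the expected seated pose; no verdict was returned.

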